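Fish the stray slot nut out of the fixture plate

ROBOT

A 7-joint arm with a two-finger parallel gripper is mounted at the origin on the work surface. World frame = base frame: x ahead of the robot, y to its left, z up, the work surface at z = 0. Lengths are in m, angles in rad, forces in N, time in s.
With the tool pointing down it reaches from about 0.4 to 0.85 m from the base axis. Payload 10.4 kg.
Tool frame: the origin (TCP) lies midway between the tips of the shut fingers; the grasp point (between the pads) lies 19 mm behind it; z points along the fingers, x is the direction in which the jaws open and shut, and the axes are right-handed (so a half turn about z gives the same grasp; the last joint's range is limited). The gripper opens to 87 mm and grips with 3 to 60 N. Pads are 19 mm wide; open, the fingers measure 117 mm over their backs; the gripper's body (75 mm by 190 mm) begins 51 mm behind the grasp point.
Start: joints at [1.151, 0.332, -0.065, 1.46, 0.022, 1.35, -0.088], TCP at [0.242, -0.576, 0.223] pointing down, gripper open.
Joint ranges: [-2.6, 2.6], [-0.5, 2.12], [-1.47, 1.34], [0.16, 2.42], [-1.27, 4.41], [0.06, 2.06], [-2.6, 2.6]. Speed limits (rad/s): [2.22, 2.22, 2.79, 2.79, 3.14, 3.14, 3.14].

INTERFACE

Orientations are given as a unit quaternion [x, y, z, w].
In Python, from bench import r gives the robot as it stands. The module is installed in compiled form; this text tells all that it offers.
- The arm moves only by the tool play_rows, never from a script. Its argument "commands" is a list of rows, each a list of 7 numbers: the shift along the world's x, y, z in cm, then the turn, a rotation vector about the world's x, y, z in rad, then the finger opening in cm, from 0 to 8.7. A call has 1 to 20 rows; each row shifts and turns the commanded pose from where the row before left it; what a row does not reach is not made up. A row lasts 1/8 s, in which the tool goes at most 62.5 mm and 10.7 degrees, less where a joint would pass 70% of its speed; a pose out of reach is approached as far as the arm can. A call is refused whole if a number of a shift passes 6.25 or a number of a turn 0.188, either way. A call with a gripper value outside its range is refused whole. The fingers move at their own pace and stop on an object; "grip_force" is the grip in N (left out, the last holds). Time passes only in rows, so rows that do not move let the fingers close. It gives the time, the measured TCP pose, the force and the opening at its end, in the units of the state.
- r.read_state(): the state, without advancing time (a new reading comes with each control period).
- r.camera(name): name is "side" or "top"; returns a dict with "img" (384x512x3 uint8, red, green, blue), "K" (3x3 intrinsics, pixels), "k1" (the pictures are not rectified: a ray, as slopes to the right and down, at radius r is drawn at 1 + k1 r^2 times it, then the intrinsics apply), "camera_from_world" (4x4, takes a point from world to camera coordinates). Camera axes: x right, y down, z forward; pixel columns grow to the right and rows downward; lengths in m; the calibration is good to about 2 mm. A picture is of the moment at which its call begins. There is no depth.
- r.close_job(): hands the job in, once; it reports no verdict.
The state is a dict: "time": time; "joint_positions": joint angles; "joint_vel": joint speeds; "joint_torque": joint torques, N m; "ee_pos": TCP position; "eef_rot": TCP orientation; "ft_force": force on the tool from outside, world axes, zero at the start; "torque": the same for the moment, N m; "width": finger opening in m.
Only numpy, scipy, OpenCV 4.12 (cv2) and the standard library are available. Lean on these libraries where they do the work, as an engineer would, in place of code of your own. Each camera call takes 0.05 s, during which the arm holds its last target. There are 200 camera calls.

TASK

A stray slot nut is stuck in one of the T-slots of the aluminium fixture plate. Take the right-angle pick from its rest, reach its hook down into that slot, catch the nut from behind and draw it along and out of the slot's open end, the one near you, so that it lies loose on the mat in front of the plate. Touch the nut with the pick only, lean on the plate with it no more than lightly, and disturb nothing else; then put the pick back on its rest, hook hanging down as it was.

Things in the scene. Friction and masses are not known exactly. Their poses are not given: they have to be found in the camera images.
- plate: T-slotted aluminium fixture plate, 200 (x) x 150 (y) x 25 mm, fixed on the white mat (mat top 2 mm above the bench). Origin: centre of its underside; x runs along the slots, away from the robot. Through slots at y = -40, 0 and +40 mm, their near ends at x = -100 mm. A nest block with a toggle clamp (up to 112 mm above the origin) covers it from x = 49 mm on. Soft metal: a push or knock of 10 N with the pick marks it.
- slot_left (a point): near, open end of the left slot (y = +40 mm), on the slot's floor, mid-width, 7 mm above the plate's underside; axes as the plate's. The slots' section: mouth 10 mm wide and 10 mm deep, below it a T 17 mm wide and 8 mm high, so the floor is 18 mm below the plate's top.
- slot_right (a point): the same for the right slot (y = -40 mm).
- nut: the stray slot nut: flat blackened steel block 20 (x, along the slot) x 15 x 5 mm with an 8 mm through hole, 25 g; origin at its centre. Lies on the floor of the left or right slot, wider than the mouth, its centre 45 to 88 mm in from the near end. A spring ball in its flank makes it drag with about 4 to 6 N; past the slot's end it drops 7 mm to the mat.
- stud: clamp stud with a round knurled nut (26 mm wide; top 58 mm above the plate's underside) standing loose in the other outer slot, 45 to 88 mm in from its near end; origin in its foot. Leave it alone.
- rest: grey rest for the pick, fixed. Origin: centre of the underside of its foot (108 x 60 x 6 mm); x along the pick, away from the robot. At x = -41 and +41 mm stand posts 10 mm thick, each with an upward-open notch 20 mm wide, its floor 70 mm above the origin, flared above 83 mm; the flares end 93 mm up, 43 mm over all. Free space between the posts.
- cradle (a point): on the rest, 80 mm above its underside: where the centre of the pick's handle lies when it is on the rest (the pick starts within 4 mm of it along x); axes as the rest's.
- pick: right-angle hook pick, 84 g. Origin: centre of its black flat-sided handle, 104 (x) x 16 (y) x 20 (z) mm; x towards the hook, z up. A 4 mm steel wire leaves the handle's front and ends in a straight leg pointing down at x = 98 mm, its tip 60 mm below the handle's axis if the wire is straight. Grip the handle's middle across y, firmly (30 N or more), or it turns between the fingers.
- wire_root (a point): on the pick, x = 48 mm on the handle's axis, where the wire has been bent up or down in use, by up to 0.2 rad: the leg's tip stands up to 10 mm higher and 12 mm further out, or as much lower and nearer, than on a straight pick. This bend is not measured: feel for the slot's floor with the tip. The wire is otherwise stiff.
- bottle: small blue bottle with a white cap, 34 mm wide, 85 mm tall, standing; origin at its underside. Leave it alone.
- scale: grey knife-handle scale, about 110 x 26 x 6 mm, lying flat; origin at its underside. Leave it alone.
- driver: screwdriver lying on the mat; leave it alone.

How it is judged:
By the outcome, as a careful person would: the job done as asked, in the order asked, and still so for the second after the job is handed in, with the robot touching nothing.
It also fails if it takes over 51 s, if anything falls off the work surface, if the arm or the gripper's body presses on something with over 40 N, if the wrist force passes 120 N, or if a joint passes its speed limit or range.

## Working session

There is one attempt and no reset: what is moved stays moved. The work goes in short steps, Python scripts to look and compute and a tool call to move; the robot and the scene stay as the last step left them, time stands still between calls to the robot, and variables do not carry over. Pictures are saved under pics/ and viewed, about 8 in all and at most 12, crops included, and the job is handed in when it is done.

Besides the shell and the picture viewer there is one more tool, called after "Request:" as name(argument=value, ...), one argument or row to a line, values as JSON. play_rows: Moves the arm, as the interface text tells. Its arguments: {"type":"object","properties":{"commands":{"type":"array","items":{"type":"array","items":{"type":"number"}}},"grip_force":{"type":"number"}},"required":["commands"]}

```bash
mkdir -p pics; python3 - <<'E'
from bench import r
import cv2,numpy as np,pickle
for n in("side","top"):
    c=r.camera(n);pickle.dump(c,open(n+'0.pkl','wb'))
    cv2.imwrite(f'pics/{n}0.png',cv2.resize(c['img'][:,:,::-1],(800,600),interpolation=cv2.INTER_CUBIC))
    print(n,c['K'],c['k1'],np.linalg.inv(c['camera_from_world']).round(3))
print(r.read_state())
E
```

```text
side [[366.69656634   0.         258.25695692]
 [  0.         366.69656634 199.25170942]
 [  0.           0.           1.        ]] -0.020028972509503022 [[-0.934 -0.198  0.298  0.336]
 [-0.358  0.561 -0.747  0.693]
 [-0.02  -0.804 -0.595  0.629]
 [ 0.     0.     0.     1.   ]]
top [[383.18405544   0.         254.84979652]
 [  0.         383.18405544 188.30426364]
 [  0.           0.           1.        ]] -0.06693144030734918 [[ 0.019 -0.982  0.189  0.445]
 [-1.    -0.017  0.008 -0.019]
 [-0.004 -0.189 -0.982  0.857]
 [ 0.     0.     0.     1.   ]]
{'time': 0.1, 'joint_positions': array([ 1.15138905,  0.33279161, -0.06471828,  1.46085819,  0.02159915,
        1.34987853, -0.08848306]), 'joint_vel': array([-0.00032912, -0.00101587,  0.00228351, -0.00339229,  0.00057909,
        0.00017667, -0.00064167]), 'joint_torque': array([ 5.97263697e-04, -6.24539423e+01,  2.41601933e-02, -3.90715313e+01,
       -6.13290025e-02,  3.65916139e-02,  7.37477330e-05]), 'ee_pos': array([ 0.24142346, -0.57612022,  0.22184378]), 'eef_rot': array([ 8.32623644e-01, -5.53838860e-01, -5.29425456e-04, -3.22854972e-04]), 'ft_force': array([-0.55286396,  0.4095772 , -0.22447935]), 'torque': array([ 0.00733968, -0.0047236 ,  0.02050316]), 'width': 0.08726317683365938}
```

View pics/top0.png

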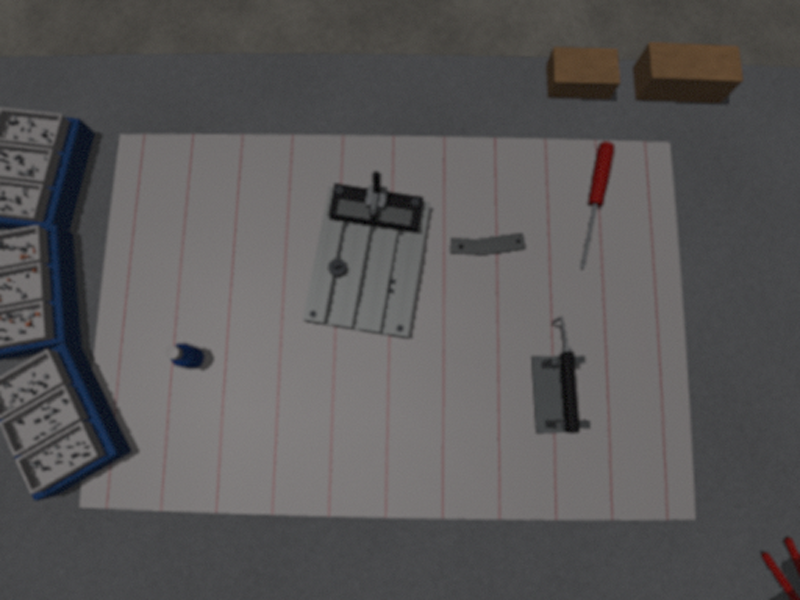

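View pics/side0.png

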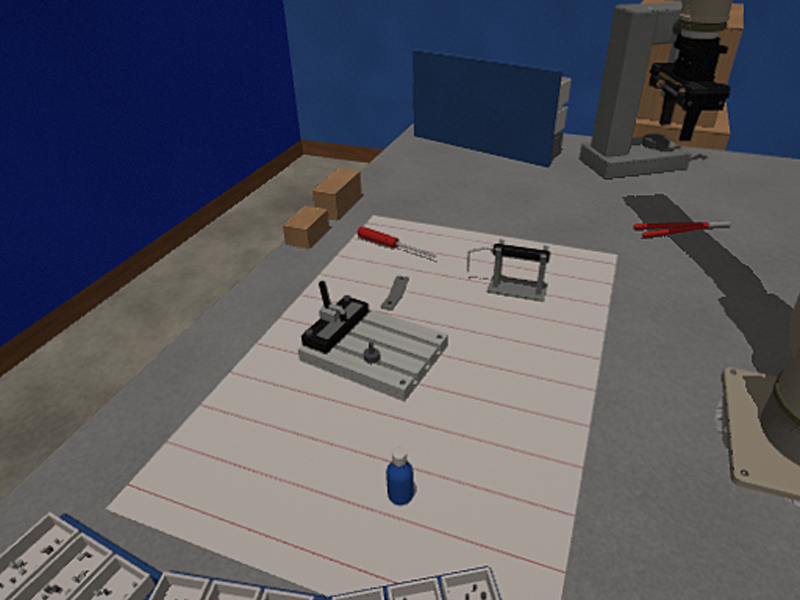

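Top view: the plate sits around (370,265), the stud in the left slot at (338,268), and dark marks in the right slot at about (391,287). The pick lies on its rest at (570,392). I'll enlarge both.

```bash
python3 - <<'E'
import cv2,numpy as np,pickle
t=pickle.load(open('top0.pkl','rb'))['img'][:,:,::-1]; s=pickle.load(open('side0.pkl','rb'))['img'][:,:,::-1]
def crop(im,u,v,w,h,k): 
    a=cv2.resize(im[v:v+h,u:u+w],None,fx=k,fy=k,interpolation=cv2.INTER_CUBIC); return cv2.convertScaleAbs(a,alpha=1.5)
# each 400x300
a=crop(t,190,110,100,110,4); b=crop(t,330,195,60,90,5)[:440]
c=crop(s,185,175,110,85,5); d=crop(s,290,145,70,55,5)
out=np.zeros((440,710,3),np.uint8); out[:,:400]=a; out[:440,405:705]=b
cv2.imwrite('pics/c1.png',out)
out=np.zeros((425,800,3),np.uint8); out[:,:550]=c; out=np.hstack([out[:,:550]]); 
d=cv2.resize(d,(250,196)); o=np.zeros((425,250,3),np.uint8);o[:196]=d
cv2.imwrite('pics/c2.png',np.hstack([out,o]))
E
```

```text
(no output)
```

View pics/c1.png

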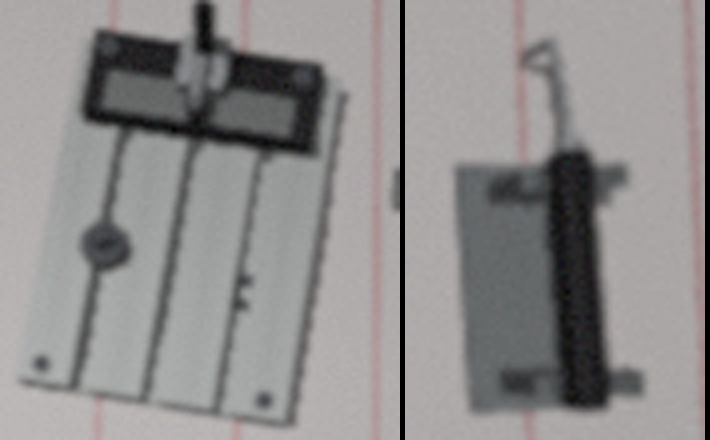

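View pics/c2.png

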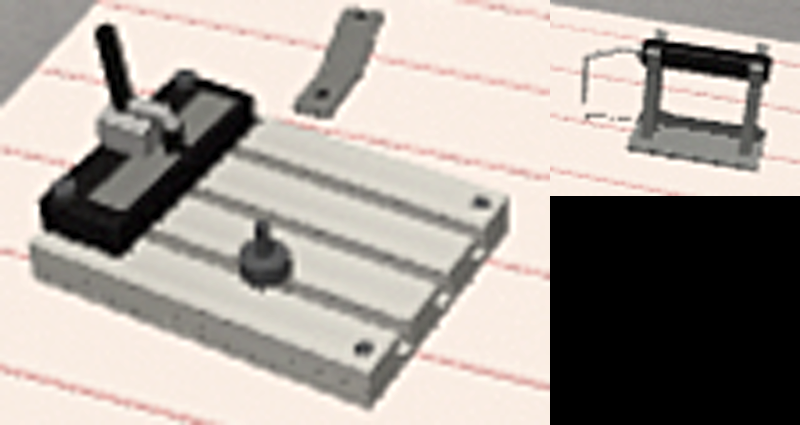

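Crop 1 (4x): the nut shows as two dark marks with the hole between, at (247,280) and (241,305) in the right slot. The stud is in the left slot at (105,247). In crop 2, the leg's tip is at about (585,103). Next I'll fit the poses.

```bash
cat > h.py <<'E'
import numpy as np,pickle
from scipy.optimize import least_squares
C={n:pickle.load(open(f'{n}0.pkl','rb')) for n in('top','side')}
def proj(c,P):
    c=C[c] if isinstance(c,str) else c
    M=c['camera_from_world'];q=M[:3,:3]@np.asarray(P)+M[:3,3];s=q[:2]/q[2]
    s=s*(1+c['k1']*(s@s));return c['K'][:2,:2]@s+c['K'][:2,2]
def ray(c,uv):
    c=C[c] if isinstance(c,str) else c
    d=(np.array(uv)-c['K'][:2,2])/c['K'][0,0];s=d.copy()
    for _ in range(5): s=d/(1+c['k1']*(s@s))
    M=np.linalg.inv(c['camera_from_world']);return M[:3,3],M[:3,:3]@np.append(s,1)
def at_z(c,uv,z):
    o,d=ray(c,uv);return o+d*(z-o[2])/d[2]
def T(p,l,z0=.002):
    x,y,a=p;return np.array([x+np.cos(a)*l[0]-np.sin(a)*l[1],y+np.sin(a)*l[0]+np.cos(a)*l[1],z0+l[2]])
def fit(obs,p0):
    f=lambda p:np.concatenate([proj(c,T(p,np.array(l)/1e3))-uv for c,uv,l in obs])
    s=least_squares(f,p0,loss='soft_l1');return s.x,f(s.x).reshape(-1,2).round(1)
t1=lambda u,v:np.array([190+(u+.5)/4-.5,110+(v+.5)/4-.5])
t2=lambda u,v:np.array([330+(u-405+.5)/5-.5,195+(v+.5)/5-.5])
s1=lambda u,v:np.array([185+(u+.5)/5-.5,175+(v+.5)/5-.5])
s2=lambda u,v:np.array([290+(u-550+.5)/3.571-.5,145+(v+.5)/3.571-.5])
E
python3 - <<'E'
from h import *
pl=[('top',t1(20,382),(-100,75,25)),('top',t1(295,423),(-100,-75,25)),('top',t1(345,93),(100,-75,25)),
('top',t1(75,388),(-100,40,25)),('top',t1(145,400),(-100,0,25)),('top',t1(218,412),(-100,-40,25)),
('side',s1(372,378),(-100,75,25)),('side',s1(372,408),(-100,75,0)),('side',s1(508,200),(-100,-75,25)),('side',s1(32,240),(100,75,25))]
p,e=fit(pl,[.6,0,-.15]);print('plate',p,e.tolist())
for z in (.009,.014,.020): print('nut',[ (at_z('top',t1(244,292),z)).round(4)])
n=at_z('top',t1(244,292),.014);a=p[2];d=n[:2]-p[:2];print('nut local',[np.cos(a)*d[0]+np.sin(a)*d[1],-np.sin(a)*d[0]+np.cos(a)*d[1]])
n=at_z('top',t1(105,245),.058);d=n[:2]-p[:2];print('stud local',[np.cos(a)*d[0]+np.sin(a)*d[1],-np.sin(a)*d[0]+np.cos(a)*d[1]])
print('right slot end',T(p,(-.1,-.04,.007)))
re=[('top',t2(458,165),(54,30,6)),('top',t2(472,410),(-54,30,6)),('top',t2(490,187),(41,21.5,93)),('top',t2(625,178),(41,-21.5,93)),
('top',t2(505,382),(-41,21.5,93)),('top',t2(640,382),(-41,-21.5,93)),('side',s2(630,148),(54,30,0)),('side',s2(757,167),(-54,30,0))]
p,e=fit(re,[.45,-.35,0.]);print('rest',p,e.tolist())
k=[('top',t2(572,150),(52,0,90)),('top',t2(586,407),(-52,0,90)),('side',s2(645,52),(52,8,80)),('side',s2(769,68),(-52,8,80))]
p,e=fit(k,[.45,-.35,0.]);print('pick',p,e.tolist())
for th in(-.2,-.1,0,.1,.2):
    x=48+50*np.cos(th)+60*np.sin(th); z=80+50*np.sin(th)-60*np.cos(th)
    q=proj('side',T(p,np.array([x,0,z])/1e3)); print(th,x,z,(q-s2(0,0))*3.571, (proj('top',T(p,np.array([x,0,z])/1e3))-t2(0,0))*5)
E
```

```text
plate [ 0.65409593  0.03227844 -0.1547444 ] [[-1.0, -0.7], [-2.4, 0.8], [0.0, -3.0], [0.8, 0.5], [1.3, 0.6], [1.0, 0.8], [-0.7, -0.6], [-0.4, 1.0], [0.7, -0.5], [-0.6, 0.5]]
nut [array([ 0.6215, -0.0019,  0.009 ])]
nut [array([ 0.6205, -0.002 ,  0.014 ])]
nut [array([ 0.6192, -0.0022,  0.02  ])]
nut local [np.float64(-0.02791319709717277), np.float64(-0.039092426015292225)]
stud local [np.float64(-0.02425235590188256), np.float64(0.036586058726050974)]
right slot end [0.54912573 0.00816915 0.009     ]
rest [ 0.47039397 -0.23143005  0.04076199] [[-1.6, 0.1], [-1.5, 0.7], [5.8, -1.7], [0.2, -0.5], [5.5, 1.2], [0.2, 0.5], [-1.4, 1.8], [-0.5, 2.6]]
pick [ 0.47104178 -0.23283355  0.02528988] [[0.4, -0.3], [0.4, 1.2], [-1.7, 1.5], [-0.2, 2.8]]
-0.2 85.08316904435841 11.26253878977245 [597.36377121 116.47686806] [521.4275669   91.33173223]
-0.1 91.7602032650916 15.308079250977038 [590.00205402 111.20680436] [522.87947353  75.2071077 ]
0 98.0 20.0 [583.16464781 105.3782108 ] [524.75139957  59.74844213]
0.1 103.740213262711 25.291420915659863 [576.91239551  99.04009427] [527.03489637  45.08171988]
0.2 108.92348873976576 31.12947186927856 [571.30224925  92.24559667] [529.71906432  31.33229803]
```

Request:
play_rows(
  commands=[
    [1, 1.5, 0, 0, 0, -0.02, 8.7],
    [2, 3, -0.4, 0, 0, -0.04, 8.7],
    [2.2, 3.3, -0.5, 0, 0, -0.04, 8.7],
    [2.2, 3.3, -0.5, 0, 0, -0.04, 8.7],
    [2.2, 3.3, -0.5, 0, 0, -0.04, 8.7],
    [2.2, 3.3, -0.5, 0, 0, -0.04, 8.7],
    [2.2, 3.3, -0.5, 0, 0, -0.04, 8.7],
    [2.2, 3.3, -0.5, 0, 0, -0.04, 8.7],
    [2.2, 3.3, -0.5, 0, 0, -0.04, 8.7],
    [2.2, 3.3, -0.3, 0, 0, -0.02, 8.7],
    [1.6, 2.3, 0, 0, 0, 0, 8.7],
    [1, 1.5, 0, 0, 0, 0, 8.7],
    [0, 0, 0, 0, 0, 0, 8.7],
    [0, 0, 0, 0, 0, 0, 8.7],
  ],
  grip_force=55,
)

```text
time: 1.85
ee_pos: [0.4729, -0.2308, 0.1805]
eef_rot: [0.719, -0.695, 0.0, 0.0]
ft_force: [-0.9, 0.2, 0.1]
width: 0.087
```

```bash
python3 - <<'E'
from bench import r
import numpy as np
s=r.read_state();print(s['ee_pos'],s['eef_rot'],2*np.arctan2(s['eef_rot'][1],s['eef_rot'][0]),s['ft_force'],s['joint_positions'])
E
```

```text
[ 0.47285169 -0.23076781  0.18047715] [ 7.19443315e-01 -6.94551086e-01  1.58603047e-05  3.24074319e-04] -1.5355915788298835 [-0.92568034  0.15653479  0.13135668] [ 0.66320108  0.16353676 -0.32574099  1.76448876  0.0560936   1.22277039
 -1.21324142]
```

Request:
play_rows(
  commands=[
    [-0.15, -0.15, -2, 0, 0, 0, 8.7],
    [0, 0, -3, 0, 0, 0, 8.7],
    [0, 0, -3, 0, 0, 0, 8.7],
    [0, 0, -2.5, 0, 0, 0, 8.7],
    [0, 0, -1.2, 0, 0, 0, 8.7],
    [0, 0, 0, 0, 0, 0, 5],
    [0, 0, 0, 0, 0, 0, 2.5],
    [0, 0, 0, 0, 0, 0, 2.5],
    [0, 0, 0, 0, 0, 0, 2.5],
    [0, 0, 0, 0, 0, 0, 2.1],
  ],
)

```text
time: 3.1
ee_pos: [0.4722, -0.231, 0.0638]
eef_rot: [0.72, -0.694, 0.0, -0.0]
ft_force: [0.5, 0.0, 0.3]
width: 0.0449
```

```bash
python3 - <<'E'
from bench import r
import cv2,numpy as np,pickle
o=[]
for n,(u,v,w,h) in(("top",(400,190,100,100)),("side",(270,110,100,100))):
    c=r.camera(n);pickle.dump(c,open(n+'1.pkl','wb'))
    o.append(cv2.convertScaleAbs(cv2.resize(c['img'][v:v+h,u:u+w,::-1],(400,400),interpolation=cv2.INTER_CUBIC),alpha=1.5))
o[0]=cv2.convertScaleAbs(cv2.resize(C:=pickle.load(open('top1.pkl','rb'))['img'][190:290,310:410,::-1],(400,400),interpolation=cv2.INTER_CUBIC),alpha=1.5)
cv2.imwrite('pics/g1.png',np.hstack(o))
E
```

```text
(no output)
```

View pics/g1.png

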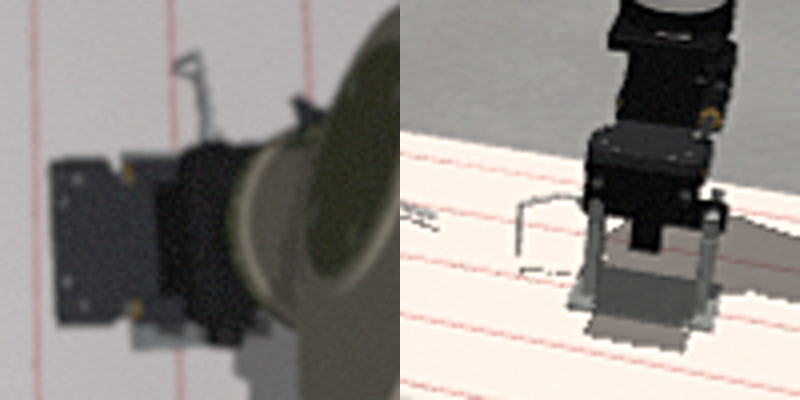

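The hand is between the posts around the handle, with the leg's tip at about (520,256) in the crop. Closing.

Request:
play_rows(
  commands=[
    [0, 0, 0, 0, 0, 0, 2.1],
    [0, 0, 0, 0, 0, 0, 1.8],
    [0, 0, 0, 0, 0, 0, 1.0],
    [0, 0, 0, 0, 0, 0, 0],
    [0, 0, 0, 0, 0, 0, 0],
    [0, 0, 0, 0, 0, 0, 0],
    [0, 0, 0, 0, 0, 0, 0],
    [0, 0, 0, 0, 0, 0, 0],
  ],
  grip_force=55,
)

```text
time: 4.2
ee_pos: [0.4722, -0.2329, 0.0638]
eef_rot: [0.72, -0.694, 0.001, 0.001]
ft_force: [1.3, -7.8, -0.6]
width: 0.0154
```

Request:
play_rows(
  commands=[
    [0, -0.2, 0, 0, 0, 0, 0],
    [0, -0.2, 0, 0, 0, 0, 0],
    [0, 0, 0, 0, 0, 0, 0],
    [0, 0, 0, 0, 0, 0, 0],
  ],
)

```text
time: 4.7
ee_pos: [0.4722, -0.2347, 0.0637]
eef_rot: [0.72, -0.694, 0.0, -0.0]
ft_force: [0.2, 0.6, 2.8]
width: 0.0156
```

Request:
play_rows(
  commands=[
    [0, 0, 1, 0, 0, 0, 0],
    [0, 0, 2, 0, 0, 0, 0],
    [0, 0, 2.5, 0, 0, 0, 0],
    [0, 0, 2.5, 0, 0, 0, 0],
    [0, 0.5, 2, 0, 0, -0.02, 0],
    [0.5, 1.5, 0, 0, 0, -0.02, 0],
    [0.8, 2.5, 0, 0, 0, -0.02, 0],
    [0.8, 3, 0, 0, 0, -0.02, 0],
    [0.9, 3, 0, 0, 0, -0.02, 0],
    [0.9, 3, 0, 0, 0, -0.02, 0],
    [0.9, 3, 0, 0, 0, -0.02, 0],
    [0.9, 3, 0, 0, 0, -0.02, 0],
    [0.8, 2.5, 0, 0, 0, -0.01, 0],
    [0.6, 1.5, 0, 0, 0, -0.01, 0],
    [0.4, 0.8, -1, 0, 0, -0.01, 0],
    [0, 0, -2, 0, 0, 0, 0],
    [0, 0, -2.5, 0, 0, 0, 0],
    [0, 0, -1.3, 0, 0, 0, 0],
    [0, 0, 0, 0, 0, 0, 0],
    [0, 0, 0, 0, 0, 0, 0],
  ],
)

```text
time: 7.2
ee_pos: [0.5476, 0.0079, 0.0964]
eef_rot: [-0.651, 0.759, -0.0, 0.0]
ft_force: [0.2, 0.2, 0.0]
width: 0.0156
```

```bash
python3 - <<'E'
from bench import r
from h import *
import cv2
for a,b in(((268,150),(218,412)),((128,130),(75,388)),((192,150),(145,400))):
    d=at_z('top',t1(*a),.027)-at_z('top',t1(*b),.027);print('slot yaw',np.arctan2(d[1],d[0]))
s=r.read_state();print(s['ee_pos'],2*np.arctan2(s['eef_rot'][1],s['eef_rot'][0])+np.pi/2,s['ft_force'])
o=[]
for n,(u,v,w,h) in(("top",(210,120,60,90)),("side",(220,170,85,90))):
    c=r.camera(n);pickle.dump(c,open(n+'2.pkl','wb'))
    o.append(cv2.convertScaleAbs(cv2.resize(c['img'][v:v+h,u:u+w,::-1],None,fx=5,fy=5,interpolation=cv2.INTER_CUBIC),alpha=1.5))
cv2.imwrite('pics/g2.png',np.hstack(o))
E
```

```text
slot yaw -0.16369316739817533
slot yaw -0.15992910053891227
slot yaw -0.15189899645662924
[0.54757909 0.00793592 0.09637923] 6.129730451139676 [0.21368058 0.17662736 0.02980138]
```

View pics/g2.png

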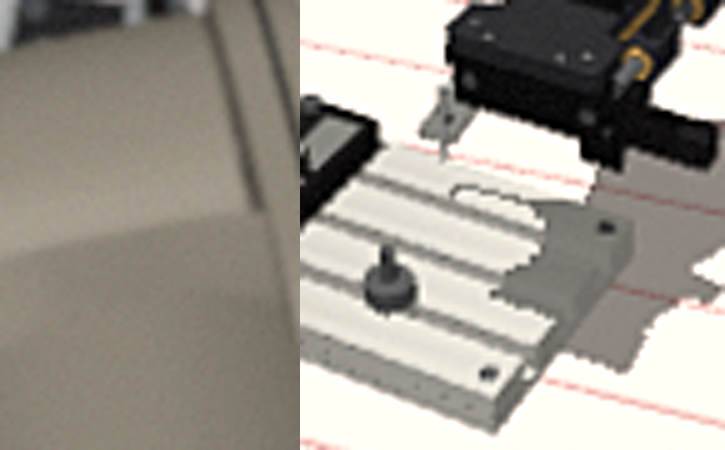

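Side crop: the tip is at about (444,160), above the right slot. The top view is blocked by the arm. I'll solve for the tip in the pick's vertical plane.

```bash
python3 - <<'E'
from h import *
u=np.array([220+(444-300+.5)/5-.5,170+(160+.5)/5-.5])
o,d=ray('side',u); y=-.1535; n=np.array([-np.sin(y),np.cos(y),0]); t=np.array([.5476,.0079,.0964])
k=n@(t-o)/(n@d);P=o+k*d
f=np.array([np.cos(y),np.sin(y),0]);print('tip',P,'ahead of TCP',f@(P-t),'below handle',t[2]+.019-P[2])
for th in(-.1,-.05,0,.05,.1):print(th,(48+50*np.cos(th)+60*np.sin(th)),-(50*np.sin(th)-60*np.cos(th)))
p=[.6541,.0323,-.156]
for lx in(-5,0,5):
  for ly in(-45,-40,-35):
    q=proj('side',T(p,np.array([lx,ly,25])/1e3));print(lx,ly,(q+.5-[220,170])*5-.5+[300,0])
# reference: expected slot edges midline at near end
E
```

```text
tip [ 0.64323699 -0.00689668  0.05665242] ahead of TCP 0.09677486900946458 below handle 0.05874758442162947
-0.1 91.7602032650916 64.69192074902296
-0.05 94.9387628635076 62.42397408723189
0 98.0 60.0
0.05 100.93626317598901 57.426057160164056
0.1 103.740213262711 54.708579084340144
-5 -45 [451.0215166  200.23586926]
-5 -40 [446.16996967 205.35782167]
-5 -35 [441.28388054 210.5162371 ]
0 -45 [442.97976911 197.47366838]
0 -40 [438.10999427 202.57499964]
0 -35 [433.20562864 207.71256856]
5 -45 [434.97185197 194.72303071]
5 -40 [430.08405474 199.80386582]
5 -35 [425.16161988 204.92071502]
```

Request:
play_rows(
  commands=[
    [0, 0.05, -0.8, 0, 0, 0, 0],
    [0, 0, -1, 0, 0, 0, 0],
    [0, 0, -0.7, 0, 0, 0, 0],
    [0, 0, -0.2, 0, 0, 0, 0],
    [0, 0, -0.1, 0, 0, 0, 0],
    [0, 0, -0.1, 0, 0, 0, 0],
    [0, 0, -0.1, 0, 0, 0, 0],
    [0, 0, -0.1, 0, 0, 0, 0],
    [0, 0, 0, 0, 0, 0, 0],
  ],
)

```text
time: 8.43
ee_pos: [0.547, 0.0085, 0.0646]
eef_rot: [-0.651, 0.759, -0.0, -0.0]
ft_force: [0.1, 0.5, -0.4]
width: 0.0153
```

Request:
play_rows(
  commands=[
    [0, 0, -0.1, 0, 0, 0, 0],
    [0, 0, -0.1, 0, 0, 0, 0],
    [0, 0, 0, 0, 0, 0, 0],
  ],
)

```text
time: 8.8
ee_pos: [0.547, 0.0086, 0.0625]
eef_rot: [-0.651, 0.759, 0.0, -0.0]
ft_force: [0.3, 0.3, -0.8]
width: 0.0157
```

Request:
play_rows(
  commands=[
    [0, 0, -0.1, 0, 0, 0, 0],
    [0, 0, -0.1, 0, 0, 0, 0],
    [0, 0, 0, 0, 0, 0, 0],
  ],
)

```text
time: 9.18
ee_pos: [0.547, 0.0086, 0.0605]
eef_rot: [-0.651, 0.759, 0.0, -0.0]
ft_force: [0.1, 0.8, -0.9]
width: 0.0153
```

Request:
play_rows(
  commands=[
    [0, 0, -0.1, 0, 0, 0, 0],
    [0, 0, -0.1, 0, 0, 0, 0],
    [0, 0, -0.1, 0, 0, 0, 0],
    [0, 0, 0, 0, 0, 0, 0],
  ],
)

```text
time: 9.68
ee_pos: [0.547, 0.0085, 0.0575]
eef_rot: [-0.651, 0.759, 0.0, -0.0]
ft_force: [0.4, -0.3, 0.2]
width: 0.0155
```

Request:
play_rows(
  commands=[
    [0, 0, -0.1, 0, 0, 0, 0],
    [0, 0, -0.1, 0, 0, 0, 0],
    [0, 0, -0.1, 0, 0, 0, 0],
    [0, 0, 0, 0, 0, 0, 0],
  ],
)

```text
time: 10.18
ee_pos: [0.547, 0.0086, 0.0545]
eef_rot: [-0.651, 0.759, 0.0, -0.0]
ft_force: [-0.1, 0.5, -0.2]
width: 0.0154
```

Request:
play_rows(
  commands=[
    [0, 0, -0.1, 0, 0, 0, 0],
    [0, 0, -0.1, 0, 0, 0, 0],
    [0, 0, 0, 0, 0, 0, 0],
  ],
)

```text
time: 10.55
ee_pos: [0.547, 0.0085, 0.0525]
eef_rot: [-0.651, 0.759, 0.0, -0.0]
ft_force: [-0.0, 1.5, -1.2]
width: 0.0155
```

Next I feel for the floor.

Request:
play_rows(
  commands=[
    [0, 0, -0.1, 0, 0, 0, 0],
    [0, 0, -0.1, 0, 0, 0, 0],
    [0, 0, 0, 0, 0, 0, 0],
  ],
)

```text
time: 10.92
ee_pos: [0.547, 0.0086, 0.0505]
eef_rot: [-0.651, 0.759, 0.0, -0.0]
ft_force: [0.5, -1.6, -0.8]
width: 0.0157
```

Request:
play_rows(
  commands=[
    [0, 0, -0.1, 0, 0, 0, 0],
    [0, 0, 0, 0, 0, 0, 0],
  ],
)

```text
time: 11.18
ee_pos: [0.5471, 0.0086, 0.0496]
eef_rot: [-0.651, 0.759, -0.0, -0.0]
ft_force: [0.5, -0.6, -1.3]
width: 0.0151
```

Request:
play_rows(
  commands=[
    [0, 0, -0.08, 0, 0, 0, 0],
    [0, 0, 0, 0, 0, 0, 0],
  ],
)

```text
time: 11.42
ee_pos: [0.547, 0.0086, 0.0488]
eef_rot: [-0.651, 0.759, -0.0, -0.0]
ft_force: [-1.6, 0.3, 0.8]
width: 0.0156
```

Request:
play_rows(
  commands=[
    [0, 0, -0.08, 0, 0, 0, 0],
    [0, 0, 0, 0, 0, 0, 0],
  ],
)

```text
time: 11.68
ee_pos: [0.547, 0.0087, 0.0481]
eef_rot: [-0.651, 0.759, -0.0, -0.0]
ft_force: [-3.0, 0.6, 3.2]
width: 0.0155
```

Request:
play_rows(
  commands=[
    [0, 0, -0.08, 0, 0, 0, 0],
    [0, 0, 0, 0, 0, 0, 0],
  ],
)

```text
time: 11.92
ee_pos: [0.5472, 0.0086, 0.0473]
eef_rot: [-0.651, 0.759, -0.0, 0.0]
ft_force: [-3.1, 1.2, 4.7]
width: 0.0158
```

Request:
play_rows(
  commands=[
    [0, 0, 0.25, 0, 0, 0, 0],
    [0, 0, 0, 0, 0, 0, 0],
    [-0.3, 0.047, 0, 0, 0, 0, 0],
    [-0.3, 0.047, 0, 0, 0, 0, 0],
    [-0.3, 0.047, 0, 0, 0, 0, 0],
    [-0.2, 0.032, 0, 0, 0, 0, 0],
  ],
)

```text
time: 12.68
ee_pos: [0.5358, 0.0103, 0.0496]
eef_rot: [-0.651, 0.759, -0.0, -0.0]
ft_force: [0.3, -0.1, -0.5]
width: 0.0156
```

Request:
play_rows(
  commands=[
    [-0.2, 0.032, 0, 0, 0, 0, 0],
    [-0.2, 0.032, 0, 0, 0, 0, 0],
    [-0.2, 0.032, 0, 0, 0, 0, 0],
  ],
)

```text
time: 13.05
ee_pos: [0.5306, 0.0112, 0.05]
eef_rot: [-0.651, 0.759, -0.001, 0.001]
ft_force: [4.1, -1.6, -1.0]
width: 0.0154
```

Request:
play_rows(
  commands=[
    [-0.2, 0.032, 0, 0, 0, 0, 0],
    [-0.2, 0.032, 0, 0, 0, 0, 0],
    [-0.2, 0.032, 0, 0, 0, 0, 0],
  ],
)

```text
time: 13.42
ee_pos: [0.524, 0.0122, 0.0497]
eef_rot: [-0.651, 0.759, -0.0, 0.0]
ft_force: [3.3, -1.9, -1.0]
width: 0.0155
```

Request:
play_rows(
  commands=[
    [-0.3, 0.047, 0, 0, 0, 0, 0],
    [-0.4, 0.063, 0, 0, 0, 0, 0],
    [-0.4, 0.063, 0, 0, 0, 0, 0],
    [-0.4, 0.063, 0, 0, 0, 0, 0],
    [-0.4, 0.063, 0, 0, 0, 0, 0],
    [-0.4, 0.063, 0, 0, 0, 0, 0],
    [-0.4, 0.063, 0, 0, 0, 0, 0],
  ],
)

```text
time: 14.3
ee_pos: [0.4968, 0.0164, 0.0497]
eef_rot: [-0.651, 0.759, -0.0, -0.0]
ft_force: [4.6, -1.4, -0.1]
width: 0.0154
```

Request:
play_rows(
  commands=[
    [-0.4, 0.063, 0, 0, 0, 0, 0],
    [-0.4, 0.063, 0, 0, 0, 0, 0],
    [-0.4, 0.063, 0, 0, 0, 0, 0],
    [-0.4, 0.063, 0, 0, 0, 0, 0],
    [-0.4, 0.063, 0, 0, 0, 0, 0],
    [-0.4, 0.063, 0, 0, 0, 0, 0],
  ],
)

```text
time: 15.05
ee_pos: [0.4728, 0.0203, 0.0497]
eef_rot: [-0.651, 0.759, -0.0, -0.0]
ft_force: [4.5, -2.2, -1.3]
width: 0.0155
```

Request:
play_rows(
  commands=[
    [-0.3, 0.047, 0, 0, 0, 0, 0],
    [-0.3, 0.047, 0, 0, 0, 0, 0],
    [-0.3, 0.047, 0, 0, 0, 0, 0],
    [-0.3, 0.047, 0, 0, 0, 0, 0],
    [-0.3, 0.047, 0, 0, 0, 0, 0],
    [-0.3, 0.047, 0, 0, 0, 0, 0],
  ],
)

```text
time: 15.8
ee_pos: [0.4546, 0.0231, 0.0496]
eef_rot: [-0.651, 0.759, 0.0, -0.0]
ft_force: [0.6, 0.5, 0.2]
width: 0.0154
```

Request:
play_rows(
  commands=[
    [-0.3, 0.047, 0, 0, 0, 0, 0],
    [-0.3, 0.047, 0, 0, 0, 0, 0],
    [-0.3, 0.047, 0, 0, 0, 0, 0],
    [-0.3, 0.047, 0, 0, 0, 0, 0],
    [-0.3, 0.047, 0, 0, 0, 0, 0],
    [-0.3, 0.047, 0, 0, 0, 0, 0],
  ],
)

```text
time: 16.55
ee_pos: [0.4369, 0.0259, 0.0497]
eef_rot: [-0.651, 0.759, -0.0, -0.0]
ft_force: [0.4, -0.8, -0.9]
width: 0.0158
```

```bash
python3 - <<'E'
from bench import r
import cv2,pickle
c=r.camera('side');pickle.dump(c,open('side3.pkl','wb'))
cv2.imwrite('pics/g3.png',cv2.convertScaleAbs(cv2.resize(c['img'][150:270,220:360,::-1],None,fx=5,fy=5,interpolation=cv2.INTER_CUBIC),alpha=1.4))
E
```

```text
(no output)
```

View pics/g3.png

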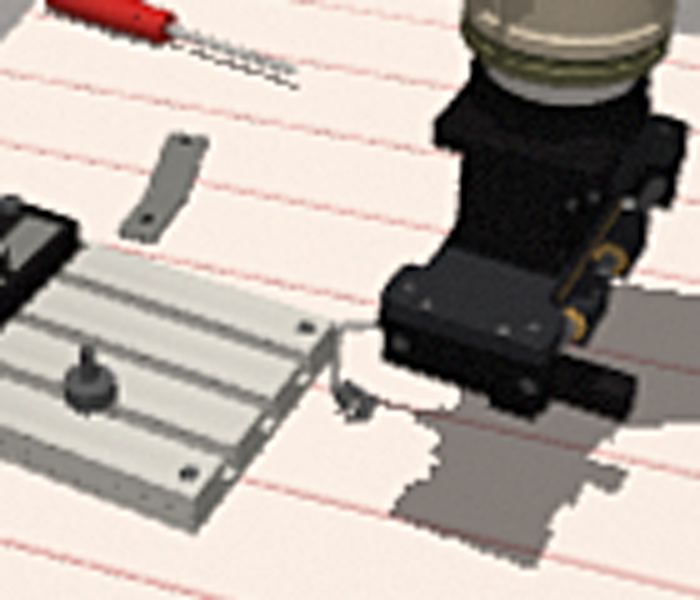

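The nut lies on the mat at (355,400), just in front of the right slot, with the leg behind it. I'll lift off and go back to the rest.

Request:
play_rows(
  commands=[
    [0, 0, 0.3, 0, 0, 0, 0],
    [0, 0, 0.7, 0, 0, 0, 0],
    [0, 0, 2, 0, 0, 0, 0],
    [0, 0, 3, 0, 0, 0, 0],
    [0, 0, 3, 0, 0, 0, 0],
    [0, 0, 2, 0, 0, 0, 0],
    [0.3, -1.5, 1, 0, 0, 0.02, 0],
    [0.4, -2.6, 0, 0, 0, 0.02, 0],
    [0.4, -3, 0, 0, 0, 0.02, 0],
    [0.4, -3, 0, 0, 0, 0.02, 0],
    [0.4, -3, 0, 0, 0, 0.02, 0],
    [0.4, -3, 0, 0, 0, 0.02, 0],
    [0.4, -3, 0, 0, 0, 0.02, 0],
    [0.4, -3, 0, 0, 0, 0.02, 0],
    [0.3, -2.5, 0, 0, 0, 0.02, 0],
    [0.13, -1.5, 0, 0, 0, 0.01, 0],
    [0, 0, 0, 0, 0, 0, 0],
    [0, 0, 0, 0, 0, 0, 0],
  ],
)

```text
time: 18.85
ee_pos: [0.4725, -0.234, 0.1698]
eef_rot: [0.72, -0.694, -0.0, -0.0]
ft_force: [-0.4, -0.6, -1.1]
width: 0.0158
```

```bash
python3 - <<'E'
from bench import r
import cv2,pickle,numpy as np
from h import *
s=r.read_state();print(s['ee_pos'],2*np.arctan2(s['eef_rot'][1],s['eef_rot'][0])+np.pi/2,s['eef_rot'])
c=r.camera('side');t=r.camera('top')
a=cv2.resize(c['img'][140:260,220:360,::-1],None,fx=3,fy=3,interpolation=cv2.INTER_CUBIC)
b=cv2.resize(t['img'][110:230,190:310,::-1],None,fx=3,fy=3,interpolation=cv2.INTER_CUBIC)
cv2.imwrite('pics/g4.png',cv2.convertScaleAbs(np.hstack([a,b]),alpha=1.5))
E
```

```text
[ 0.47252921 -0.23395102  0.16977063] 0.037762406253114555 [ 7.20330964e-01 -6.93630498e-01 -9.83173390e-05 -1.56650360e-04]
```

View pics/g4.png

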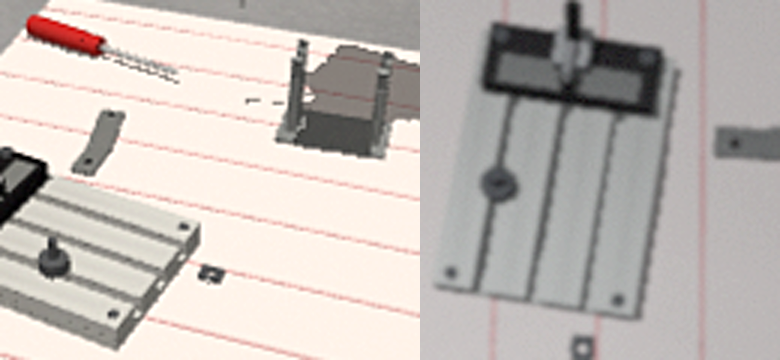

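The nut lies flat on the mat clear of the plate (left panel (210,273), right panel (582,348)), and the stud is unmoved. Now I lower the pick.

Request:
play_rows(
  commands=[
    [0, -0.09, -1.5, 0, 0, 0, 0],
    [0, 0, -2.5, 0, 0, 0, 0],
    [0, 0, -2.2, 0, 0, 0, 0],
    [0, 0, -1.2, 0, 0, 0, 0],
    [0, 0, -1, 0, 0, 0, 0],
    [0, 0, -1, 0, 0, 0, 0],
    [0, 0, -0.6, 0, 0, 0, 0],
    [0, 0, -0.3, 0, 0, 0, 0],
    [0, 0, 0, 0, 0, 0, 0],
  ],
)

```text
time: 20.08
ee_pos: [0.4724, -0.2361, 0.0667]
eef_rot: [0.72, -0.694, 0.0, -0.0]
ft_force: [0.7, -0.3, -0.0]
width: 0.015
```

Request:
play_rows(
  commands=[
    [0, 0.1, 0, 0, 0, 0, 0],
    [0, 0, -0.15, 0, 0, 0, 0],
    [0, 0, -0.1, 0, 0, 0, 0],
    [0, 0, -0.05, 0, 0, 0, 0],
    [0, 0, 0, 0, 0, 0, 0],
  ],
)

```text
time: 20.7
ee_pos: [0.4724, -0.235, 0.0637]
eef_rot: [0.72, -0.694, 0.0, 0.0]
ft_force: [-0.8, -0.5, 0.3]
width: 0.0155
```

Request:
play_rows(
  commands=[
    [0, 0, -0.05, 0, 0, 0, 0],
    [0, 0, 0, 0, 0, 0, 0],
  ],
)

```text
time: 20.95
ee_pos: [0.4724, -0.2351, 0.0636]
eef_rot: [0.72, -0.694, 0.0, 0.0]
ft_force: [-2.0, 0.9, 5.1]
width: 0.0155
```

Resting on the notch floor. I'll open slowly.

Request:
play_rows(
  commands=[
    [0, 0, 0.03, 0, 0, 0, 1.6],
    [0, 0, 0, 0, 0, 0, 1.8],
    [0, 0, 0, 0, 0, 0, 2.1],
    [0, 0, 0, 0, 0, 0, 2.6],
    [0, 0, 0, 0, 0, 0, 3.5],
    [0, 0, 0, 0, 0, 0, 4.5],
    [0, 0, 0, 0, 0, 0, 5.5],
    [0, 0, 0, 0, 0, 0, 5.5],
    [0, 0, 0, 0, 0, 0, 5.5],
  ],
  grip_force=20,
)

```text
time: 22.08
ee_pos: [0.4724, -0.235, 0.0634]
eef_rot: [0.72, -0.694, 0.0, 0.0]
ft_force: [0.4, -0.6, 0.7]
width: 0.0541
```

Request:
play_rows(
  commands=[
    [0, 0, 0.5, 0, 0, 0, 5.5],
    [0, 0, 1.5, 0, 0, 0, 5.5],
    [0, 0, 3, 0, 0, 0, 5.5],
    [0, 0, 4, 0, 0, 0, 5.5],
    [0, 0, 4, 0, 0, 0, 5.5],
    [-1, -3, 2, 0, 0, 0, 5.5],
    [-2, -5, 0, 0, 0, 0, 5.5],
    [-2, -5, 0, 0, 0, 0, 5.5],
    [-2, -5, 0, 0, 0, 0, 5.5],
    [-1, -4, 0, 0, 0, 0, 5.5],
    [0, 0, 0, 0, 0, 0, 5.5],
    [0, 0, 0, 0, 0, 0, 5.5],
  ],
)

```text
time: 23.58
ee_pos: [0.393, -0.4542, 0.2141]
eef_rot: [0.72, -0.694, 0.0, -0.0]
ft_force: [0.3, -0.7, -0.5]
width: 0.0549
```

```bash
python3 - <<'E'
from bench import r
import cv2,numpy as np
c=r.camera('side');t=r.camera('top')
a=cv2.resize(c['img'][140:220,260:360,::-1],None,fx=4,fy=4,interpolation=cv2.INTER_CUBIC)
b=cv2.resize(t['img'][195:275,320:420,::-1],None,fx=4,fy=4,interpolation=cv2.INTER_CUBIC)
cv2.imwrite('pics/g5.png',cv2.convertScaleAbs(np.hstack([a,b]),alpha=1.5))
E
```

```text
(no output)
```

View pics/g5.png

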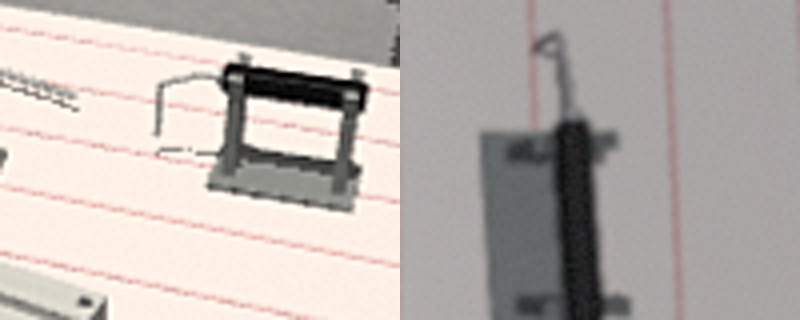

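The pick lies in both notches with the hook hanging down (leg at (157,85) to (157,133)), as at the start.

```bash
python3 -c "
from bench import r
print(r.close_job())"
```

```text
the job is handed in; nothing more can be done
None
```

The nut is out of the right slot and lies flat and loose on the mat in front of the plate. The pick is back on its rest with the hook hanging down, and I handed the job in at about 23.7 s of the 51 s allowed.

- **Nut:** I lowered the hook behind the nut until it felt the slot floor, raised it slightly and drew the nut out. The pull took about 4–5 N. The last pictures show it clear of the plate.
- **Forces on the plate:** the highest reading was about 5.7 N, while feeling for the floor, well under the 10 N that marks it.
- **Pick:** the last picture shows it seated in both notches and looking as it did at the start. The hand was clear of everything.
- **Other objects:** in the pictures from after the pull, the stud, scale and driver look unmoved. I did not check the bottle again at the end, but the arm stayed well away from it.
- **One thing off plan:** my first grip was about 2–4 mm off in y, so it pushed the handle sideways against the notch at about 8 N. I corrected that before lifting and used the corrected position to put the pick back.

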